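Shut the air fryer and start it

TASK

The air fryer's basket of potato wedges has been left pulled out. Push it fully home with your fingertips on the end of its handle, without gripping the handle, slamming the basket or shoving the fryer along the counter; then press the green start button on the fryer's top, let it spring back, and move clear. Leave the white button and everything else on the counter alone.

Things in the scene. Friction and masses are not known exactly. Their poses are not given: they have to be found in the camera images.
- fryer: White air fryer, 260 wide (y +-130), 280 deep (x +-140), 310 high, about 4.6 kg, loose on rubber feet. Origin on the counter under its middle, z up; its -x axis points out of its front, the way the basket comes out. Above the basket its front edge is a sloped control panel, rising from 243 mm high at x = -140 to 290 mm at x = -20 (21 degrees from level).
- basket (a joint): How far the basket is pulled out, m: 0 fully home against a stop, at most 0.16. It slides level along the fryer's x axis (to +x to close), stays where it is left and resists with 2.5 N of friction plus 6 N per m/s. Black pan of golden wedges behind a white front panel 244 wide, from 30 to 182 mm above the counter.
- handle_end (a point): Centre of the flat steel end cap of the basket's handle, the face to push on: 36 wide, 40 high, centre 115 mm above the counter, facing the fryer's -x. It moves with the basket; with the basket home it is 245 mm from the fryer's origin along -x, at y = 0. The handle sticks out 86 mm from the basket's front panel.
- handle_left: Left half (the fryer's +y side) of the handle's dark plastic grip: 70 long, 15 thick, 34 high. Origin at its centre, axes those of the fryer.
- handle_right: Right half (the fryer's -y side) of the grip, the same size; the two make a 30 mm thick grip. Pressing on both sides at once counts as gripping the handle.
- start_button (a joint): How far the green start button is pressed, m: 0 up, 0.006 fully down. A spring holds it up: 1.5 N starts it, 5 N takes it fully down. It counts as pressed beyond 0.0045.
- start_button_top (a point): Centre of the top face of the green start button (28 mm across, 10 mm above its steel ring, about 280 mm above the counter), on the panel at the fryer's y = +66. It is pressed square to the panel, 21 degrees off vertical; a push straight down also works.
- stop_button (a joint): How far the white button is pressed, m: 0 up, 0.006 fully down. To be left alone.
- stop_button_top (a point): Centre of the top face of the white button, like the green one but at the fryer's y = -66. A fixed grey dial, 42 mm across and 14 mm high, sits midway between the two.
- ramekin: White ramekin, 84 across, 45 high, loose, beside the fryer's front corner on its +y side. Origin under its middle.
- pepper_mill: Dark wooden pepper mill, 52 across, 128 high, loose, near the handle on the fryer's +y side. Origin under its middle.
- plate: White plate, 230 across, 22 high, loose, to the robot's left. Origin under its middle.
- oil_bottle: Amber oil bottle, 58 across, 200 high, loose. Origin under its middle.
- mug: Blue mug, 82 across, 95 high, loose, handle at its +y. Origin under its middle.
- tongs: Steel tongs lying flat, about 280 long along their x, 50 wide, 14 high, loose. Origin under their middle.

How it is judged:
By the outcome, as a careful person would: the job done as asked, in the order asked, and still so for the second after the job is handed in, with the robot touching nothing.
It also fails if it takes over 48 s, if anything falls off the work surface, if the arm or the gripper's body presses on something with over 40 N, if the wrist force passes 120 N, or if a joint passes its speed limit or range.

ROBOT

A 6-joint arm with a two-finger parallel gripper is mounted at the origin on the work surface. World frame = base frame: x ahead of the robot, y to its left, z up, the work surface at z = 0. Lengths are in m, angles in degrees, forces in N, time in s.
With the tool pointing down it reaches from about 0.4 to 0.825 m from the base axis. Payload 7 kg.
Tool frame: the origin (TCP) lies midway between the tips of the shut fingers; the grasp point (between the pads) lies 19 mm behind it; z points along the fingers, y is the line along which they close (so a half turn about z gives the same grasp; the last joint's range is limited). The gripper opens to 88 mm and grips with 3 to 60 N. Pads are 19 mm wide; open, the fingers measure 130 mm over their backs; the gripper's body (78 mm by 193 mm) begins 47 mm behind the grasp point.
Start: joints at [88.929, 20.546, 0.682, 0, -70.136, -16.507], TCP at [0.204, 0.643, 0.227] pointing down, gripper open.
Joint ranges: [-176.03, 176.03], [-82.01, 121.73], [-58.28, 71.71], [-173.87, 95.51], [-174.79, -0.11], [-173.66, 173.66]. Speed limits (degrees/s): [136.94, 136.94, 172.46, 180, 180, 180].

INTERFACE

Orientations are given as [roll, pitch, yaw] about the fixed x, y, z axes, in that order (R = Rz(yaw) Ry(pitch) Rx(roll)).
In Python, from plant import ctrl, viewer, close_job gives the robot as it stands. The module is installed in compiled form; this text tells all that it offers.
- The arm moves only by the tool step_arm, never from a script. Its argument "moves" is a list that holds one entry, the list of rows, each a list of 5 numbers: the shift along the world's x, y, z in cm, then the turn about the world's z in rad, then the finger opening in cm, from 0 to 8.76. In form: [[[tx, ty, tz, twist, grip], ...]]. A call has 1 to 10 rows; each row shifts and turns the commanded pose from where the row before left it; what a row does not reach is not made up. A row lasts 1/10 s, in which the tool goes at most 50 mm and 8.59 degrees, less where a joint would pass 70% of its speed; a pose out of reach is approached as far as the arm can. A call with a gripper value outside its range is refused whole. The fingers move at their own pace and stop on an object; the grip force is fixed at half the most. Time passes only in rows, so rows that do not move let the fingers close. It gives the time, the measured TCP pose, the force, the opening and the grip force at its end, in the units of the state.
- ctrl.get_obs(): the state, without advancing time (a new reading comes with each control period).
- viewer.snapshot(name): name is "scene" or "top"; returns (picture, depth): 400x640x3 uint8, blue, green, red; 400x640 float32, m along the optical axis (not along the pixel's ray), 0 where there is no reading.
- viewer.camera_info(name): a dict with "camera_matrix" (3x3 intrinsics, pixels), "k1" (the pictures are not rectified: a ray, as slopes to the right and down, at radius r is drawn at 1 + k1 r^2 times it, then the intrinsics apply), "eye" and "orientation" of the camera in the world. Camera axes: x right, y down, z forward; pixel columns grow to the right and rows downward; lengths in m; the calibration is good to about 2 mm. A picture is of the moment at which its call begins. camera_info takes no time and is no camera call.
- close_job(): hands the job in; it is judged then, once.
The state is a dict: "clock": time; "joint_pos": joint angles; "qvel": joint speeds; "tau": joint torques, N m; "tool_pos": TCP position; "orientation": TCP orientation; "force": force on the tool from outside, world axes, zero at the start; "moment": the same for the moment, N m; "opening": finger opening in m; "gripper_force": force on a finger pad.
Only numpy, scipy, OpenCV 4.12 (cv2) and the standard library are available. Lean on these libraries where they do the work, as an engineer would, in place of code of your own. Each camera call takes 0.05 s, during which the arm holds its last target. There are 200 camera calls.

## Working session

There is one attempt and no reset: what is moved stays moved. The work goes in short steps, Python scripts to look and compute and a tool call to move; the robot and the scene stay as the last step left them, time stands still between calls to the robot, and variables do not carry over. Pictures are saved under pics/ and viewed, at most 10 in all, crops included, and the job is handed in when it is done.

Besides the shell and the picture viewer there is one more tool, called after "Request:" as a command line: name --argument value ..., lists and objects as JSON in quotes. step_arm: Moves the arm, as the interface text tells. Its arguments: {"type":"object","properties":{"moves":{"type":"array","items":{"type":"array","items":{"type":"array","items":{"type":"number"}}}}},"required":["moves"]}

```bash
mkdir -p pics; cat > h.py <<'E'
import numpy as np, cv2
from plant import ctrl, viewer, close_job
from scipy.spatial.transform import Rotation as Rn
def cam(n):
    i=viewer.camera_info(n); K=np.array(i["camera_matrix"]); o=np.array(i["orientation"])
    R=o if o.shape==(3,3) else Rn.from_euler('xyz',o,degrees=True).as_matrix()
    return K,i["k1"],np.array(i["eye"]),R
def rays(n,uv):
    K,k1,e,R=cam(n); uv=np.asarray(uv,float).reshape(-1,2)
    d=np.stack([(uv[:,0]-K[0,2])/K[0,0],(uv[:,1]-K[1,2])/K[1,1]],1); s=d.copy()
    for _ in range(20): s=d/(1+k1*(s**2).sum(1,keepdims=True))
    return e,np.c_[s,np.ones(len(s))]@R.T
def onplane(n,uv,z):
    e,d=rays(n,uv); return e+d*((z-e[2])/d[:,2])[:,None]
def bydepth(n,uv,dep):
    e,d=rays(n,uv); return e+d*np.asarray(dep).reshape(-1,1)
def proj(n,p):
    K,k1,e,R=cam(n); c=(np.asarray(p).reshape(-1,3)-e)@R; s=c[:,:2]/c[:,2:]
    s=s*(1+k1*(s**2).sum(1,keepdims=True)); return s*[K[0,0],K[1,1]]+[K[0,2],K[1,2]]
E
python3 - <<'E'
from h import *
for n in("scene","top"):
    i=viewer.camera_info(n); print(n,i)
    p,d=viewer.snapshot(n); cv2.imwrite(f"pics/{n}0.png",p); np.savez(f"{n}0.npz",p=p,d=d)
o=ctrl.get_obs(); print(o)
E
```

```text
scene {'camera_matrix': array([[413.15328065,   0.        , 315.98086724],
       [  0.        , 413.15328065, 201.37272297],
       [  0.        ,   0.        ,   1.        ]]), 'k1': -0.030288648441732707, 'eye': array([ 0.14621255, -0.19658525,  1.04081698]), 'orientation': array([-147.7683669 ,   -0.51482503,  -55.11821593])}
top {'camera_matrix': array([[417.97307678,   0.        , 319.54920527],
       [  0.        , 417.97307678, 200.44257024],
       [  0.        ,   0.        ,   1.        ]]), 'k1': -0.10298297748947612, 'eye': array([0.48407548, 0.10357605, 1.49107131]), 'orientation': array([-1.76498166e+02,  8.30067637e-02, -8.86927721e+01])}
{'clock': 0.1, 'joint_pos': array([ 8.89314914e+01,  2.05869204e+01,  6.38349324e-01, -1.84563171e-02,
       -7.01350653e+01, -1.65049886e+01]), 'qvel': array([ 0.01130998, -0.12676516,  0.17162639,  0.12001233, -0.03220243,
       -0.05684411]), 'tau': array([-1.71265376e-03, -5.84158623e+01,  2.93750167e+01,  7.01557875e+00,
        1.01757518e-02, -4.84889142e-05]), 'tool_pos': array([0.20371267, 0.64306312, 0.22571363]), 'orientation': array([ 1.79914880e+02, -7.12719166e-03, -1.75797761e+01]), 'force': array([-0.55917726, -0.3741288 ,  0.59924807]), 'moment': array([-0.01980046, -0.01529648, -0.03820753]), 'gripper_force': 0.0, 'opening': 0.08758452155758004}
```

View pics/scene0.png

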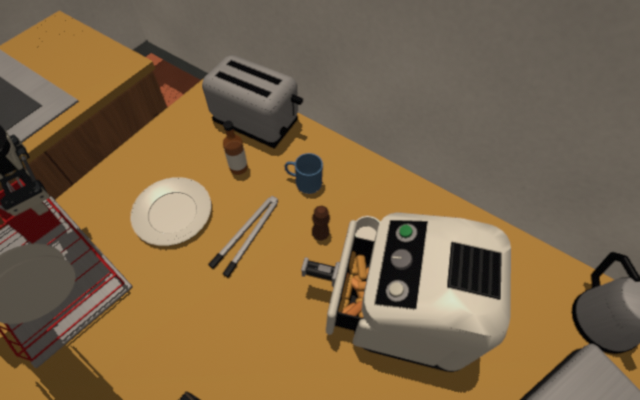

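View pics/top0.png

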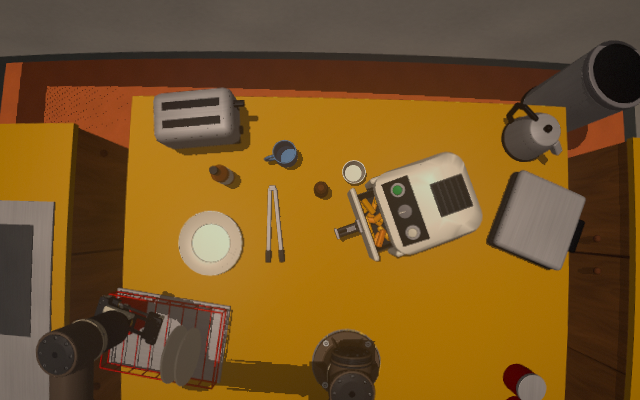

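```bash
cat > m.py <<'E'
from h import *
import sys
t=sys.argv[1]
Z={}
def tri(uvs):
    A=np.zeros((3,3));b=np.zeros(3)
    for n,uv in uvs.items():
        e,d=rays(n,uv); d=d[0]/np.linalg.norm(d[0]); M=np.eye(3)-np.outer(d,d); A+=M;b+=M@e
    x=np.linalg.solve(A,b); return x
def blob(m,near):
    n,l,s,c=cv2.connectedComponentsWithStats(m.astype(np.uint8))
    k=[i for i in range(1,n) if s[i,4]>=15]
    i=min(k,key=lambda i:np.hypot(*(c[i]-near))); return c[i],s[i]
g={}
for n,near in(("scene",(405,232)),("top",(398,189))):
    p=np.load(f"{n}{t}.npz")["p"]; h=cv2.cvtColor(p,cv2.COLOR_BGR2HSV)
    m=(h[...,0]>40)&(h[...,0]<90)&(h[...,1]>120)&(h[...,2]>40)
    c,s=blob(m,near); g[n]=c; print(n,"green",c,s,"z.28:",onplane(n,c,.28))
print("green tri",tri(g))
np.save("green.npy",tri(g))
E
python3 m.py 0
python3 - <<'E'
from h import *
a=np.load("scene0.npz");b=np.load("top0.npz")
c1=a["p"][210:360,295:425]; c2=b["p"][160:275,310:440]
i1=cv2.resize(c1,None,fx=3,fy=3,interpolation=cv2.INTER_CUBIC);i2=cv2.resize(c2,None,fx=3,fy=3,interpolation=cv2.INTER_CUBIC)
o=np.zeros((450,780,3),np.uint8);o[:450,:390]=i1;o[:345,390:]=i2
cv2.imwrite("pics/crop0.png",o)
E
```

```text
scene green [405.42268041 230.83505155] [400 226  12  11  97] z.28: [[ 0.59173961 -0.12233346  0.28      ]]
top green [396.61403509 189.68421053] [393 186   8   9  57] z.28: [[ 0.59467125 -0.11701838  0.28      ]]
green tri [ 0.59631059 -0.12011686  0.27059852]
```

View pics/crop0.png

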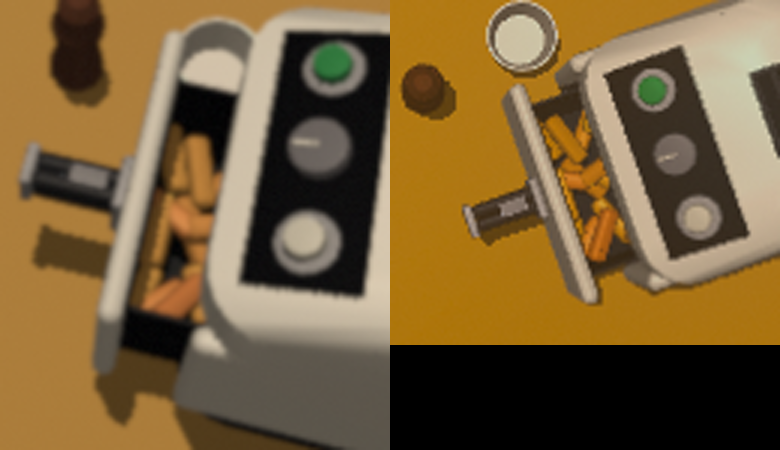

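```bash
python3 - <<'E'
from h import *
import m_tri as q
E
cat > f.py <<'E'
from h import *
def tri(uvs):
    A=np.zeros((3,3));b=np.zeros(3)
    for n,uv in uvs.items():
        e,d=rays(n,uv); d=d[0]/np.linalg.norm(d[0]); M=np.eye(3)-np.outer(d,d); A+=M;b+=M@e
    return np.linalg.solve(A,b)
E
python3 - <<'E'
from f import *
def T(x,y): return (310+(x-390)/3-.3,160+y/3-.3)
def S(x,y): return (295+x/3-.3,210+y/3-.3)
g=[onplane("top",T(653,90),.28)[0],onplane("scene",S(331,62),.28)[0]]
w=[onplane("top",T(698,217),.28)[0],onplane("scene",S(299,236),.28)[0]]
for a,b in zip(g,w):
    d=a-b; print(a,b,np.linalg.norm(d),"yaw",np.degrees(np.arctan2(-d[0],d[1])))
c=[onplane("top",T(*k),z)[0] for k,z in(((607,74),.25),((682,47),.28),((749,232),.28),((672,259),.25))]
for i,j in((0,3),(1,2)):
    d=c[i]-c[j];print("panel yaw",np.degrees(np.arctan2(-d[0],d[1])),np.linalg.norm(d))
d=onplane("top",T(515,88),.182)[0]-onplane("top",T(590,300),.182)[0]
print("front yaw",np.degrees(np.arctan2(-d[0],d[1])),np.linalg.norm(d))
print("cap tri",tri({"top":T(470,221),"scene":S(29,170)}))
print("cap top",onplane("top",T(470,221),.135),onplane("scene",S(29,153),.135))
d=onplane("top",T(465,206),.135)[0]-onplane("top",T(476,236),.135)[0]; print("cap w",d,np.linalg.norm(d))
m=[onplane("top",T(421,85),.12)[0],onplane("scene",S(80,0),.128)[0]]; print("mill",m)
b=np.load("top0.npz")["d"];s=np.load("scene0.npz")["d"]
for u in(T(653,90),T(698,217),T(471,221)): print(bydepth("top",[u],b[int(u[1]+.5),int(u[0]+.5)]))
for u in(S(331,62),S(299,236),S(29,170)): print(bydepth("scene",[u],s[int(u[1]+.5),int(u[0]+.5)]))
E
```

```text
[ 0.59467738 -0.11922914  0.28      ] [ 0.47233035 -0.16465978  0.28      ] 0.13050954111478164 yaw -69.6287256601822
[ 0.59225214 -0.12113363  0.28      ] [ 0.46807097 -0.1649171   0.28      ] 0.1316736713451569 yaw -70.57850246194506
panel yaw -69.71334540894176 0.1943802756535907
panel yaw -69.29937433466267 0.19104741147601512
front yaw -69.42815794047699 0.23446732130815895
cap tri [0.46181844 0.04884335 0.11259148]
cap top [[0.46147437 0.05056819 0.135     ]] [[0.46668658 0.05056938 0.135     ]]
cap w [0.03204938 0.01254922 0.        ] 0.0344186862360707
mill [array([0.60887271, 0.10681618, 0.12      ]), array([0.61023193, 0.09996443, 0.128     ])]
[[ 0.59499362 -0.11986618  0.27653733]]
[[ 0.47232405 -0.16480363  0.27935051]]
[[0.46145296 0.0493804  0.13227599]]
[[ 0.59163619 -0.12123782  0.28105065]]
[[ 0.4680904  -0.16491519  0.27995408]]
[[0.45444604 0.04173989 0.1363524 ]]Traceback (most recent call last):
  File "<stdin>", line 2, in <module>
ModuleNotFoundError: No module named 'm_tri'
```

Request:
step_arm --moves '[[[0,0,4,0,0],[1.9,-4.2,0,-0.09,0],[1.9,-4.2,0,-0.09,0],[1.9,-4.2,0,-0.09,0],[1.9,-4.2,0,-0.09,0],[1.9,-4.2,0,-0.09,0],[1.9,-4.2,0,-0.09,0],[1.9,-4.2,0,-0.09,0],[1.9,-4.2,0,-0.09,0],[1.9,-4.2,0,-0.09,0]]]'

```text
clock: 1.1
tool_pos: [0.375, 0.2636, 0.2665]
orientation: [-180.0, 0.0, -64.2]
force: [0.5, 1.1, -0.8]
opening: 0.0132
gripper_force: 0.0
```

Request:
step_arm --moves '[[[1.7,-3.9,0,-0.05,0],[1.7,-3.9,0,-0.046,0],[1.7,-3.9,0,0,0],[1.5,-3.7,0,0,0],[0,0,0,0,0],[0,0,-4,0,0],[0,0,-4,0,0],[0,0,0,0,0]]]'

```text
clock: 1.9
tool_pos: [0.4376, 0.1098, 0.1822]
orientation: [179.5, -0.1, -69.6]
force: [-0.5, -0.0, -0.3]
opening: 0.0005
gripper_force: 0.0
```

```bash
python3 - <<'E'
from h import *
o=ctrl.get_obs(); print(o["tool_pos"],o["orientation"],o["opening"],o["force"])
P={n:viewer.snapshot(n) for n in("scene","top")}
for n in P: np.savez(f"{n}1.npz",p=P[n][0],d=P[n][1])
c1=P["scene"][0][170:320,240:370]; c2=P["top"][0][160:275,280:410]
out=np.zeros((450,780,3),np.uint8);out[:450,:390]=cv2.resize(c1,None,fx=3,fy=3,interpolation=2);out[:345,390:]=cv2.resize(c2,None,fx=3,fy=3,interpolation=2)
cv2.imwrite("pics/crop1.png",out)
E
```

```text
[0.43759714 0.10979968 0.18215794] [ 1.79493437e+02 -6.66158175e-02 -6.95594814e+01] 0.0005237363535528728 [-0.53703208 -0.00776401 -0.33871729]
```

View pics/crop1.png

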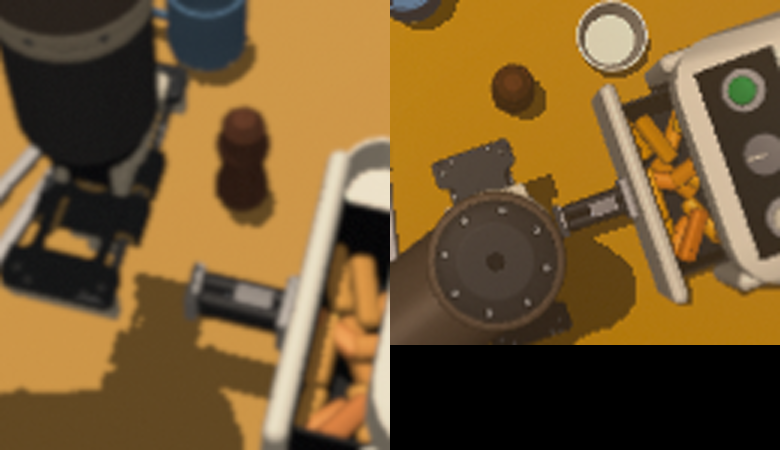

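Request:
step_arm --moves '[[[0.2,0.1,-4,0,0],[0,0,-3,0,0],[0,0,-1.2,0,0],[0.52,-1.4,0,0,0],[0.52,-1.4,0,0,0],[0.35,-0.94,0,0,0],[0.1,-0.28,0,0,0],[0,0,0,0,0],[0,0,0,0,0]]]'

```text
clock: 2.9
tool_pos: [0.4581, 0.0727, 0.1051]
orientation: [-179.9, 0.0, -69.5]
force: [-0.4, 0.1, 0.2]
opening: 0.0005
gripper_force: 0.0
```

Request:
step_arm --moves '[[[0.14,-0.375,0,0,0],[0.14,-0.375,0,0,0],[0.14,-0.375,0,0,0],[0.14,-0.375,0,0,0],[0.14,-0.375,0,0,0],[0.14,-0.375,0,0,0],[0.14,-0.375,0,0,0]]]'

```text
clock: 3.6
tool_pos: [0.4678, 0.0457, 0.1046]
orientation: [-180.0, 0.0, -69.5]
force: [-2.2, 2.4, 1.8]
opening: 0.0008
gripper_force: 1.4
```

Request:
step_arm --moves '[[[0.13,-0.375,0,0,0],[0.13,-0.375,0,0,0],[0.13,-0.375,0,0,0],[0.13,-0.375,0,0,0],[0.1,-0.28,0,0,0]]]'

```text
clock: 4.1
tool_pos: [0.4742, 0.0281, 0.1046]
orientation: [-180.0, -0.0, -69.5]
force: [1.2, 2.1, 0.1]
opening: 0.0004
gripper_force: 1.3
```

Request:
step_arm --moves '[[[0.07,-0.19,0,0,0],[0.07,-0.19,0,0,0],[0.07,-0.19,0,0,0],[0.035,-0.09,0,0,0]]]'

```text
clock: 4.5
tool_pos: [0.4762, 0.0215, 0.1045]
orientation: [180.0, -0.0, -69.5]
force: [1.3, 3.0, -0.4]
opening: 0.0003
gripper_force: 1.3
```

Request:
step_arm --moves '[[[0.035,-0.09,0,0,0],[0.035,-0.09,0,0,0],[0.035,-0.09,0,0,0]]]'

```text
clock: 4.8
tool_pos: [0.4769, 0.0196, 0.1045]
orientation: [-180.0, 0.1, -69.5]
force: [-5.6, 13.9, 6.0]
opening: 0.0004
gripper_force: 7.6
```

Request:
step_arm --moves '[[[0,0,0,0,0]]]'

```text
clock: 4.9
tool_pos: [0.4769, 0.0196, 0.1046]
orientation: [-180.0, 0.1, -69.5]
force: [-3.3, 9.6, 3.0]
opening: 0.0004
gripper_force: 4.7
```

Request:
step_arm --moves '[[[-0.35,0.94,0,0,0],[-0.7,1.88,0,0,0],[-1.05,2.8,0,0,0],[-0.7,1.88,0,0,0],[0,0,4.5,0,0],[0,0,4.5,0,0],[0,0,4.5,0,0],[0,0,4.5,0,0],[0,0,4.5,0,0],[0,0,3,0,0]]]'

```text
clock: 5.9
tool_pos: [0.4491, 0.0935, 0.3628]
orientation: [-179.9, -0.0, -69.5]
force: [1.1, -0.7, -0.2]
opening: 0.0002
gripper_force: 0.0
```

```bash
python3 - <<'E'
from h import *
o=ctrl.get_obs(); print(o["tool_pos"],o["orientation"],o["force"])
P={n:viewer.snapshot(n) for n in("scene","top")}
for n in P: np.savez(f"{n}1.npz",p=P[n][0],d=P[n][1])
c1=P["scene"][0][210:360,295:425]; c2=P["top"][0][160:275,310:440]
out=np.zeros((450,780,3),np.uint8);out[:450,:390]=cv2.resize(c1,None,fx=3,fy=3,interpolation=2);out[:345,390:]=cv2.resize(c2,None,fx=3,fy=3,interpolation=2)
cv2.imwrite("pics/crop2.png",out)
E
python3 m.py 1
```

```text
[0.44909229 0.09350313 0.36280366] [-1.79862581e+02 -3.48464212e-02 -6.94987719e+01] [ 1.05511425 -0.66661166 -0.20351744]
scene green [405.36170213 230.85106383] [400 226  11  11  94] z.28: [[ 0.59163234 -0.12224671  0.28      ]]
top green [396.66071429 189.625     ] [393 186   8   9  56] z.28: [[ 0.59484786 -0.11715362  0.28      ]]
green tri [ 0.59642657 -0.12014571  0.27038231]
```

View pics/crop2.png

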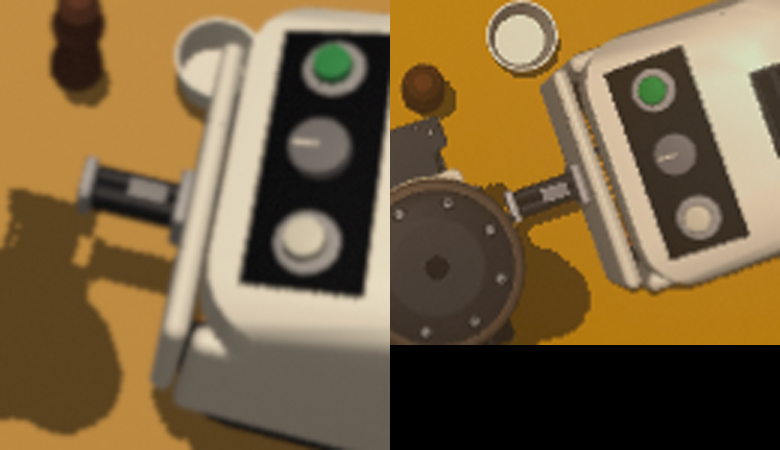

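```bash
python3 - <<'E'
from f import *
def T(x,y): return (310+(x-390)/3-.3,160+y/3-.3)
def S(x,y): return (295+x/3-.3,210+y/3-.3)
x=np.array([.347,-.938]);y=np.array([.938,.347])
c0=tri({"top":T(470,221),"scene":S(29,170)});c1=tri({"top":T(512,205),"scene":S(87,184)})
print(c0,c1,(c1-c0)[:2]@x,(c1-c0)[:2]@y)
g=np.array([.5935,-.1205]);w=np.array([.470,-.1648])
O=(g+w)/2
print("cap to button mid along -x:",(O-c1[:2])@x,"expect ~.160", "TCP push",(O-[.4769,.0196])@x-.0095)
a=cv2.resize(np.load("scene1.npz")["p"][215:345,340:390],None,fx=4.5,fy=4.5,interpolation=2)
b=cv2.resize(np.load("top1.npz")["p"][175:265,355:405],None,fx=6,fy=6,interpolation=2)
o=np.zeros((590,540,3),np.uint8);o[:a.shape[0],:a.shape[1]]=a;o[:540,230:530]=b
cv2.imwrite("pics/crop3.png",np.clip(o*1.5,0,255).astype(np.uint8))
E
```

```text
[0.46181844 0.04884335 0.11259148] [0.47984232 0.0035587  0.11091562] 0.0487312877578939 0.0011926258272717013
cap to button mid along -x: 0.15515572542049597 expect ~.160 TCP push 0.16172344999999996
```

View pics/crop3.png

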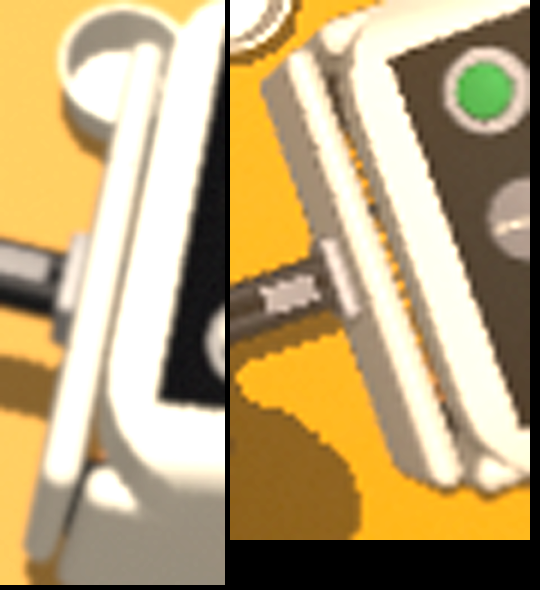

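Request:
step_arm --moves '[[[2.37,-3.45,0,0,0],[2.37,-3.45,0,0,0],[2.37,-3.45,0,0,0],[2.37,-3.45,0,0,0],[2.37,-3.45,0,0,0],[2.37,-3.45,0,0,0],[0,0,0,0,0],[0,0,-2,0,0],[0,0,-2,0,0],[0,0,0,0,0]]]'

```text
clock: 7.0
tool_pos: [0.5893, -0.1127, 0.3157]
orientation: [179.6, 0.1, -69.5]
force: [-0.6, 0.7, -0.6]
opening: 0.0006
gripper_force: 0.0
```

Request:
step_arm --moves '[[[0.17,-0.08,-1,0,0],[0,0,-1,0,0],[0,0,-0.5,0,0],[0,0,0,0,0]]]'

```text
clock: 7.4
tool_pos: [0.5928, -0.1138, 0.2938]
orientation: [179.9, 0.0, -69.5]
force: [-0.6, -0.9, 0.3]
opening: 0.0002
gripper_force: 0.0
```

```bash
python3 - <<'E'
from h import *
o=ctrl.get_obs(); print(o["tool_pos"],o["orientation"],o["force"])
P={n:viewer.snapshot(n) for n in("scene","top")}
c1=P["scene"][0][170:320,335:465]; c2=P["top"][0][160:275,340:470]
out=np.zeros((600,800,3),np.uint8);out[:600,:520]=cv2.resize(c1,None,fx=4,fy=4,interpolation=2);out[:248,520:]=cv2.resize(c2,(280,248),interpolation=2)
cv2.imwrite("pics/crop4.png",out)
print(proj("scene",o["tool_pos"]))
E
```

```text
[ 0.59277667 -0.11375985  0.29380082] [ 1.79931442e+02  2.39457111e-02 -6.94815242e+01] [-0.61075668 -0.86443952  0.28123205]
[[403.28872587 225.21506599]]
```

View pics/crop4.png

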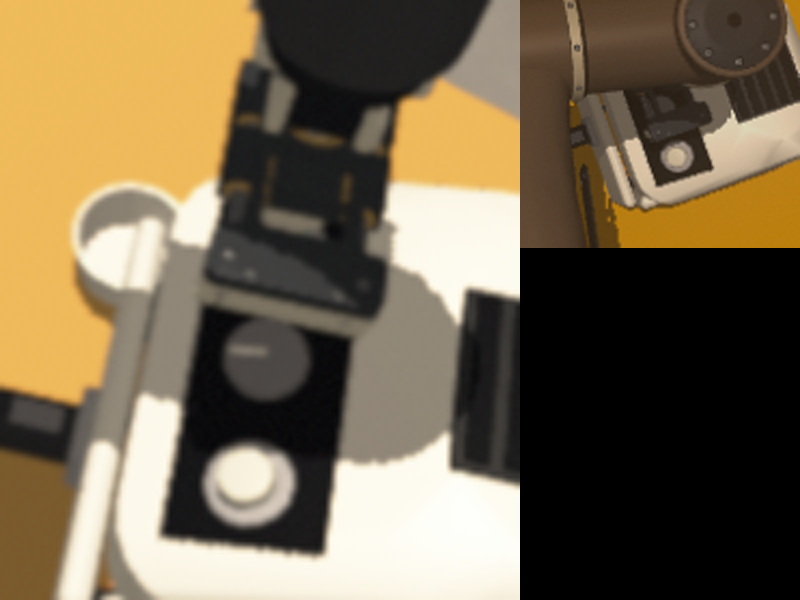

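Request:
step_arm --moves '[[[0,0,-0.3,0,0],[0,0,-0.3,0,0],[0,0,-0.3,0,0],[0,0,-0.2,0,0],[0,0,0,0,0]]]'

```text
clock: 8.0
tool_pos: [0.593, -0.1139, 0.2831]
orientation: [180.0, 0.0, -69.5]
force: [1.2, -0.4, -0.6]
opening: 0.0006
gripper_force: 0.0
```

Request:
step_arm --moves '[[[0,0,-0.2,0,0],[0,0,0,0,0]]]'

```text
clock: 8.2
tool_pos: [0.5933, -0.114, 0.2815]
orientation: [-180.0, -0.0, -69.5]
force: [-0.2, -0.2, -0.1]
opening: 0.0004
gripper_force: 0.2
```

Request:
step_arm --moves '[[[0,0,-0.2,0,0],[0,0,0,0,0]]]'

```text
clock: 8.4
tool_pos: [0.5935, -0.1141, 0.2798]
orientation: [-180.0, -0.0, -69.5]
force: [-0.2, -0.0, 3.3]
opening: 0.0005
gripper_force: 1.1
```

Request:
step_arm --moves '[[[0,0,-0.15,0,0],[0,0,0,0,0]]]'

```text
clock: 8.6
tool_pos: [0.5934, -0.1141, 0.2784]
orientation: [-180.0, -0.0, -69.5]
force: [0.6, -2.5, 2.8]
opening: 0.0006
gripper_force: 1.4
```

Request:
step_arm --moves '[[[0,0,-0.15,0,0],[0,0,0,0,0]]]'

```text
clock: 8.8
tool_pos: [0.5934, -0.114, 0.2768]
orientation: [-180.0, -0.0, -69.5]
force: [0.7, -1.1, 4.6]
opening: 0.0002
gripper_force: 1.8
```

Request:
step_arm --moves '[[[0,0,-0.15,0,0],[0,0,0,0,0]]]'

```text
clock: 9.0
tool_pos: [0.5935, -0.1141, 0.2754]
orientation: [-180.0, -0.0, -69.5]
force: [0.9, -2.3, 6.4]
opening: 0.0005
gripper_force: 2.2
```

Request:
step_arm --moves '[[[0,0,-0.1,0,0],[0,0,0,0,0]]]'

```text
clock: 9.2
tool_pos: [0.5935, -0.1142, 0.2747]
orientation: [-180.0, -0.1, -69.5]
force: [1.1, -1.4, 6.4]
opening: 0.0002
gripper_force: 2.4
```

Request:
step_arm --moves '[[[0,0,-0.1,0,0],[0,0,0,0,0]]]'

```text
clock: 9.4
tool_pos: [0.5937, -0.1143, 0.2744]
orientation: [-179.9, -0.1, -69.5]
force: [-0.1, -0.2, 9.4]
opening: 0.0003
gripper_force: 4.1
```

Request:
step_arm --moves '[[[0,0,0.5,0,0],[0,0,0.7,0,0],[0,0,2,0,0],[0,0,4,0,0],[0,0,4,0,0],[-2.3,3.4,0,0,0],[-2.3,3.4,0,0,0],[-2.3,3.4,0,0,0],[-2.3,3.4,0,0,0],[-2.3,3.4,0,0,0]]]'

```text
clock: 10.4
tool_pos: [0.4765, 0.0571, 0.3846]
orientation: [179.9, 0.0, -69.5]
force: [0.1, -0.0, 0.5]
opening: 0.0006
gripper_force: 0.0
```

Request:
step_arm --moves '[[[-1.9,4.2,0,0,0],[-1.9,4.2,0,0,0],[-1.5,4.2,0,0,0],[-1.5,4.2,0,0,0],[0,0,0,0,0],[0,0,0,0,0]]]'

```text
clock: 11.0
tool_pos: [0.4093, 0.2249, 0.3846]
orientation: [179.9, -0.0, -69.3]
force: [-0.8, -0.5, -0.2]
opening: 0.0008
gripper_force: 0.0
```

```bash
python3 - <<'E'
from h import *
o=ctrl.get_obs(); print(o["tool_pos"],o["force"])
P={n:viewer.snapshot(n) for n in("scene","top")}
for n in P: np.savez(f"{n}2.npz",p=P[n][0],d=P[n][1])
out=np.zeros((575,800,3),np.uint8)
a=cv2.resize(P["scene"][0][210:360,295:425],None,fx=3,fy=3,interpolation=2)
b=cv2.resize(P["top"][0][160:275,310:440],None,fx=3,fy=3,interpolation=2)
out[:450,:390]=a; out[:345,400:790]=b
cv2.imwrite("pics/crop5.png",out)
E
python3 m.py 2
```

```text
[0.40930024 0.22491152 0.38455795] [-0.84218792 -0.50220608 -0.16809455]
scene green [405.35416667 230.875     ] [400 226  12  11  96] z.28: [[ 0.59157303 -0.12226082  0.28      ]]
top green [396.66071429 189.625     ] [393 186   8   9  56] z.28: [[ 0.59484786 -0.11715362  0.28      ]]
green tri [ 0.59643181 -0.12015697  0.27027933]
```

View pics/crop5.png

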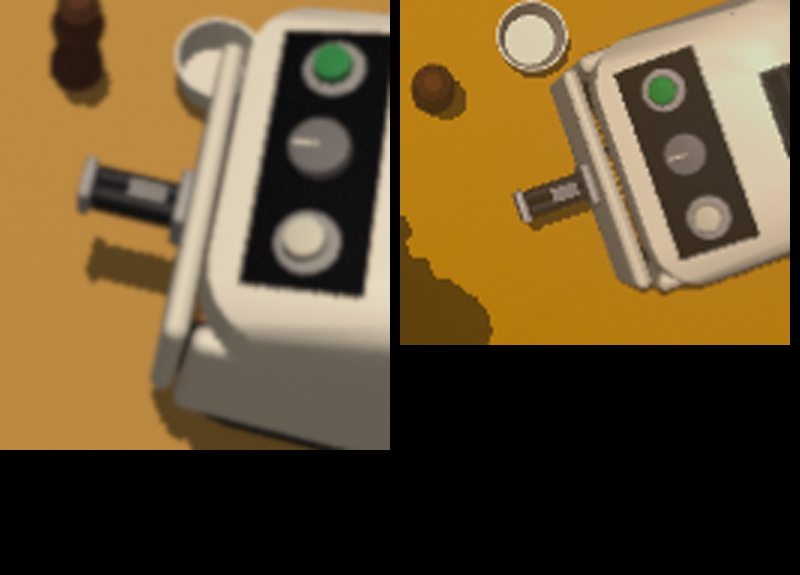

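```bash
python3 -c "
from plant import close_job
print(close_job())"
```

```text
the job is handed in; nothing more can be done
None
```

I pushed the basket in to its stop with the shut fingertips, where it held at about 10 N without moving. I then pressed the green button to its end stop; it sprang back, the arm moved clear with nothing else disturbed, and the job is handed in at about 11 s. The top view still shows a gap of roughly 4 mm behind the basket's front panel; I took it as the fryer's normal gap and did not push again.

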